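# Shut the organizer tiers and nudge the jar back beside it

## Task

Get this wardrobe shelf ready for its doors to be closed, only pushing with the fingertips or the outside of the fingers and never gripping or lifting anything: push the pulled-out tiers of the clear organizer fully home so that all three are shut, and slide the squat twist-cap jar along the shelf until it stands upright touching the left or right side wall of the organizer (either one will do), alongside it, with no part of the jar standing out past the organizer's front. Leave the tall bottle, the hairbrush, the comb and the nail clipper where they are.

Things in the scene. Friction and masses are not known exactly. Their poses are not given: they have to be found in the camera images.
- organizer: clear acrylic organizer stuck down on the shelf (it does not move): 170 deep (its x), 220 wide (y), 121 high (z). Origin: centre of its underside, on the shelf. Its front, where three stacked tiers slide out, looks to -x, roughly at the robot. Outer faces: sides y = +110 and -110, case front x = -85, back x = +85 mm. Closed flat top; comb and clipper lie on its rear half
- tier_upper (a joint): how far the upper tier stands out (m): 0 = fully home against its stop, front flush with the case; at most 0.11. Slides stiffly (about 1 N) along the organizer's x and stays where it is left. Its front panel is 208 wide and 35 high, from 83 to 118 mm above the shelf
- tier_middle (a joint): the same for the middle tier; its front panel is 44 to 79 mm above the shelf
- tier_lower (a joint): the same for the lower tier, which starts shut; its front panel is 5 to 40 mm above the shelf
- tier_upper_knob (a point): centre of the front end of the upper tier's steel pull knob (16 dia), 14 mm in front of the middle of the tier's front panel and 100.5 mm above the shelf; moves with the tier (organizer x = -99 mm minus the joint value, y = 0)
- tier_middle_knob (a point): the same for the middle tier, 61.5 mm above the shelf
- jar: squat round ceramic jar with a wooden twist cap of 58 dia, upright and loose on the shelf, ahead of and off to one side (left or right) of the organizer: straight walls of 64 dia up to 40 mm, 58 high in all, about 0.17 kg. Origin: centre of its underside, z up
- bottle: upright loose plastic bottle with a conical cap, 48 dia, 119 high, off to the other side of the organizer; leave alone. Origin: centre of its underside
- hairbrush: wooden paddle hairbrush lying bristles up on the shelf behind the organizer, 250 long (x from -119, handle end, to +131.5, head), 58 wide, 31 high; leave alone. Origin: on the shelf under the start of the handle
- comb: plastic comb lying on the rear half of the organizer's top, 170 long (its x), 28 wide, 5 thick; leave alone. Origin: centre of its underside
- nail_clipper: steel nail clipper lying on the organizer's top, 58 long (its x), 13 wide, 10 high; leave alone. Origin: centre of its underside
Things that resemble listed ones, but are neither listed nor needed, are in the scene too. Of the things shaped like the jar, the ceramic one is meant.

How it is judged:
At the end, for the whole second after the job is handed in: all three tiers within 5 mm of fully home; the jar at rest, upright on the shelf, its wall within 5 mm of the organizer's left or right side wall, its centre between the organizer's front and back, and nothing of it more than 3 mm in front of the organizer's front (value of joint each of tier_upper, tier_middle, tier_lower below 0.005 m and (y of jar in the frame of organizer between 0.137 and 0.147 m or y of jar in the frame of organizer between -0.147 and -0.137 m) and x of jar in the frame of organizer between -0.056 and 0.083 m and height (world z) of jar below 0.004 m and angle between jar's own z axis and vertical below 0.08 rad and linear speed of jar below 0.02 m/s); the robot touches nothing.
It fails at once if the jar is lifted off the shelf (height (world z) of jar above 0.012 m).
It fails at once if the jar is tipped (angle between jar's own z axis and vertical above 0.35 rad).
It fails at once if the bottle or the hairbrush is disturbed (distance of any of bottle, hairbrush from where it was at the start of the episode above 0.015 m).
It fails at once if the comb or the nail clipper is disturbed (distance of any of comb, nail_clipper from where it was at the start of the episode above 0.015 m).
It also fails if it takes over 61 s, if anything falls off the work surface, if the arm or the gripper's body presses on something with over 40 N, if the wrist force passes 120 N, or if a joint passes its speed limit or range.

## Robot

A 6-joint arm with a two-finger parallel gripper is mounted at the origin on the work surface. World frame = base frame: x ahead of the robot, y to its left, z up, the work surface at z = 0. Lengths are in m, angles in rad, forces in N, time in s.
With the tool pointing down it reaches from about 0.375 to 0.975 m from the base axis. Payload 3.8 kg.
Tool frame: the origin (TCP) lies at the centre of the arm's flange, where the gripper is bolted on; the fingertips stand 173 mm ahead of it and the grasp point (between the pads) lies 155 mm ahead of it (bot.tip_reach is the distance from the TCP to the fingertips, in m); z points along the fingers, y is the line along which they close (so a half turn about z gives the same grasp; the last joint's range is limited). The gripper opens to 85 mm and grips with 20 to 120 N. Pads are 22 mm wide; open, the fingers measure 114 mm over their backs; the gripper's body (76 mm by 85 mm) begins 54 mm behind the grasp point. The pads swing forward as they close: fully open they stand 13 mm farther back than shut.
Start: joints at [-1.152, 0.264, 1.604, -0, 1.274, -0.037], TCP at [0.297, -0.606, 0.405] pointing down, gripper open.
Joint ranges: [-2.63, 2.63], [-0.94, 2.18], [0.31, 2.57], [-1.31, 4.45], [0, 2.66], [-2.55, 2.55]. Speed limits (rad/s): [2.57, 2.57, 3.14, 3.14, 3.14, 3.14].

## Interface

Orientations are given as a rotation vector (axis times angle).
In Python, from workcell import bot gives the robot as it stands.
- The arm moves only by the tool drive_tool, never from a script. Its arguments are lists of equal length, an entry for each row: "claw": the finger opening in mm, from 0 to 85.4; "slide": the shift along the world's x, y, z each as a share of 0.5 m, from -1 to 1, a list of three; "yaw": the turn about the world's z as a share of 180 degrees, from -1 to 1. A call has 1 to 8 rows; each row is the pose to reach, as a shift and turn from the pose commanded when the call began, turning the shorter way round; what a row does not reach only later rows make up. A row lasts 1/12 s, in which the tool goes at most 41.7 mm and 7.16 degrees, less where a joint would pass 70% of its speed; a pose out of reach is approached as far as the arm can. A call with a number of a shift or a turn outside -1 to 1 is refused whole. A call with a gripper value outside its range is refused whole. The fingers move at their own pace and stop on an object; "newtons" is the grip in N (left out, the last holds). Time passes only in rows, so rows that repeat a pose let the fingers close. It gives the time, the measured TCP pose, the force, the opening and the grip force at its end, in the units of the state.
- bot.read_state(): the state, without advancing time (a new reading comes with each control period).
- bot.read_camera(name): name is "scene" or "top" or "wrist"; returns a dict with "color" (400x640x3 uint8, red, green, blue), "depth" (400x640 float32, m along the optical axis (not along the pixel's ray), 0 where there is no reading), "mtx" (3x3 intrinsics, pixels), "eye" and "rotation" of the camera in the world. Camera axes: x right, y up, looking along -z (the intrinsics and any distortion apply to the point x, -y, -z); pixel columns grow to the right and rows downward; lengths in m; the calibration is good to about 2 mm. A picture is of the moment at which its call begins.
- bot.finish_job(): hands the job in; it is judged then, once.
The state is a dict: "time": time; "q": joint angles; "joint_vel": joint speeds; "joint_torque": joint torques, N m; "tool_pos": TCP position; "tcp_rot": TCP orientation; "wrist_force": force on the tool from outside, world axes, zero at the start; "torque": the same for the moment, N m; "width": opening from 0.0 (shut) to 1.0 (fully open); "grip_force": force on a finger pad.
Only numpy, scipy, OpenCV 4.12 (cv2) and the standard library are available. Lean on these libraries where they do the work, as an engineer would, in place of code of your own. Each camera call takes 0.05 s, during which the arm holds its last target. There are 200 camera calls.

## Working session

There is one attempt and no reset: what is moved stays moved. The work goes in short steps, Python scripts to look and compute and a tool call to move; the robot and the scene stay as the last step left them, time stands still between calls to the robot, and variables do not carry over. Pictures are saved under pics/ and viewed, at most 10 in all, crops included, and the job is handed in when it is done.

Besides the shell and the picture viewer there is one more tool, called as name(argument=value, ...) on one line, values as JSON. drive_tool: Moves the arm, as the interface text tells. Shift numbers are shares of 0.5 m and turn numbers shares of 180 degrees, none past 1 either way. Its arguments: {"type":"object","properties":{"claw":{"type":"array","items":{"type":"number"}},"slide":{"type":"array","items":{"type":"array","items":{"type":"number"}}},"yaw":{"type":"array","items":{"type":"number"}},"newtons":{"type":"number"}},"required":["claw","slide","yaw"]}

```bash
mkdir -p pics; cat > h.py <<'E'
import numpy as np, cv2
from workcell import bot
def grab(n):
    c=bot.read_camera(n); np.savez(f'{n}.npz',**c); return c
def load(n): return dict(np.load(f'{n}.npz'))
def cloud(c):
    h,w=c['depth'].shape; u,v=np.meshgrid(np.arange(w),np.arange(h)); d=c['depth']; K=c['mtx']
    p=np.stack([(u-K[0,2])/K[0,0]*d,-(v-K[1,2])/K[1,1]*d,-d],-1)
    P=p@np.array(c['rotation']).T+c['eye']; P[d==0]=np.nan; return P
def ray(c,u,v,z):
    K=c['mtx']; d=np.array([(u-K[0,2])/K[0,0],-(v-K[1,2])/K[1,1],-1])@np.array(c['rotation']).T
    e=np.array(c['eye']); return e+d*(z-e[2])/d[2]
def save(c,n): cv2.imwrite(f'pics/{n}.png',c['color'][:,:,::-1])
E
python3 - <<'E'
from h import *
print(bot.read_state())
for n in ['scene','top']:
    c=grab(n); save(c,n+'0'); print(n,c['eye'],c['rotation'],c['mtx'],c.keys())
E
```

```text
{'time': 0.0, 'q': array([-1.15192527e+00,  2.64780836e-01,  1.60538006e+00, -1.77330951e-06,
        1.27364364e+00, -3.68908858e-02]), 'joint_vel': array([ 0.00067645,  0.00060587,  0.00061897, -0.00074285, -0.00063448,
        0.00143859]), 'joint_torque': array([-5.40603232e-04, -5.15105796e+01, -3.67314899e+01, -4.11453058e-06,
        1.28139148e-02,  6.92000441e-06]), 'tool_pos': array([ 0.29696752, -0.60579492,  0.40333964]), 'tcp_rot': array([-3.05825854e+00, -7.09239338e-01,  6.61710299e-04]), 'wrist_force': array([-0.61778265, -0.29659663,  0.0316999 ]), 'torque': array([-0.01135479,  0.00990571,  0.01845917]), 'grip_force': 0.0, 'width': 0.9975558699951836}
scene [ 1.28066852 -0.09325816  1.08000005] [0.46227179 0.44939374 1.47176992] [[510.21885314   0.         320.73251992]
 [  0.         510.21885314 203.06384661]
 [  0.           0.           1.        ]] dict_keys(['color', 'depth', 'mtx', 'eye', 'rotation'])
top [ 0.45344562 -0.06522984  1.01845908] [ 0.15937004 -0.15749179 -1.61093967] [[435.70659695   0.         309.96226783]
 [  0.         435.70659695 202.41934337]
 [  0.           0.           1.        ]] dict_keys(['color', 'depth', 'mtx', 'eye', 'rotation'])
```

Rotation is a rotation vector; I'll convert it.

```bash
sed -i "s/np.array(c\['rotation'\])/cv2.Rodrigues(np.array(c['rotation']))[0]/" h.py
```

```text
(no output)
```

View pics/scene0.png

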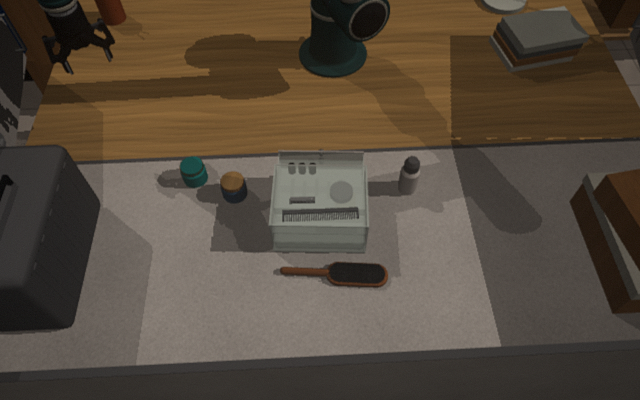

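View pics/top0.png

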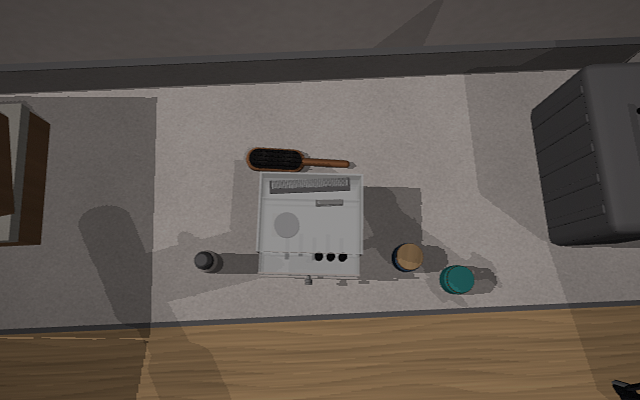

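The scene view shows two jar-shaped things: one with a wooden cap and dark body at (233,186), and a teal one at (194,171). The top view has the same pair at (407,257) and (457,280). The bottle is at (207,260), the organizer at (310,225) and the tiers' fronts near row 278, all in the top view. By the description I choose the wooden-capped one, and I'll check it in one close crop.

```bash
python3 - <<'E'
from h import *
s=load('scene');t=load('top')
a=cv2.resize(s['color'][140:290,160:290],None,fx=3.4,fy=3.4,interpolation=2)[:510]
b=cv2.resize(t['color'][160:310,250:320+160],None,fx=3.4,fy=3.4,interpolation=2)
b=cv2.resize(t['color'][240:300,240:485],(800,196),interpolation=2)
im=np.zeros((600,800,3),np.uint8); im[:196]=b
a=cv2.resize(s['color'][140:220,155:315],(800,400),interpolation=2); im[200:600]=a
cv2.imwrite('pics/crop1.png',im[:,:,::-1])
for n,c in(('top',t),('scene',s)):
    P=cloud(c); R=cv2.Rodrigues(c['rotation'])[0]; print(n,R.round(3).tolist())
P=cloud(t)
for (u,v) in [(407,257),(457,280),(207,260),(300,225),(310,270),(310,276),(308,281),(342,281),(276,160),(330,163),(320,320),(320,250)]:
    print((u,v),P[v,u].round(3))
E
```

```text
top [[-0.045, 0.979, -0.199], [-0.999, -0.046, 0.003], [-0.006, 0.199, 0.98]]
scene [[0.05, -0.832, 0.553], [0.999, 0.045, -0.022], [-0.006, 0.553, 0.833]]
(407, 257) [ 0.517 -0.276  0.056]
(457, 280) [ 0.462 -0.379  0.058]
(207, 260) [0.526 0.149 0.118]
(300, 225) [ 0.589 -0.045  0.121]
(310, 270) [ 0.497 -0.062  0.084]
(310, 276) [ 0.485 -0.061  0.082]
(308, 281) [ 0.474 -0.057  0.107]
(342, 281) [ 0.473 -0.134  0.002]
(276, 160) [0.764 0.008 0.018]
(330, 163) [ 0.75  -0.121  0.02 ]
(320, 320) [ 0.388 -0.079 -0.   ]
(320, 250) [ 0.535 -0.084  0.121]
```

View pics/crop1.png

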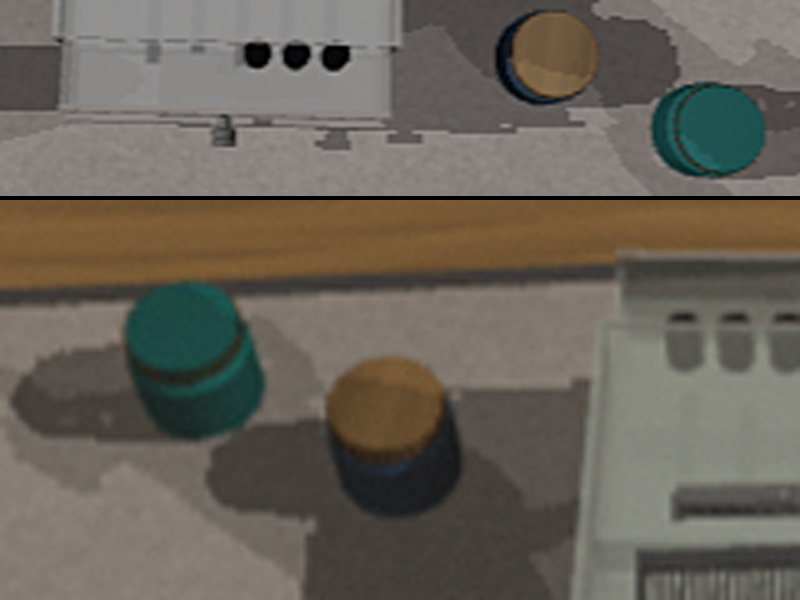

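The crop confirms it: the wooden-capped, dark blue jar at (407,257) in the top view is the target. The teal one at (457,280) is the lookalike, with a teal cap. Next I'll measure the organizer, knobs and jar.

```bash
python3 - <<'E'
from h import *
t=load('top');s=load('scene')
for n,c in(('top',t),('scene',s)):
    P=cloud(c); 
    m=(abs(P[...,2]-.121)<.004)&(P[...,0]>.4)&(P[...,0]<.75)&(P[...,1]>-.2)&(P[...,1]<.1)
    nl,lab,st,ce=cv2.connectedComponentsWithStats(m.astype(np.uint8))
    k=1+np.argmax(st[1:,4]); q=P[lab==k][:,:2]*1000
    r=cv2.minAreaRect(q.astype(np.float32)); print(n,'org top',st[k],r,cv2.boxPoints(r).round(1).tolist())
    # left/right edges per row, back edge
    xs=q[:,0];
    B=[];L=[]
    for x in np.arange(xs.min()+15,xs.max()-15,5):
        y=q[abs(xs-x)<2.5][:,1]; L.append((x,y.min(),y.max()))
    L=np.array(L); print('ymin fit',np.polyfit(L[:,0],L[:,1],1),'ymax',np.polyfit(L[:,0],L[:,2],1), np.c_[L].round(0)[::4].tolist())
    for y in (-150,-120,-90,-60,-30,0,20):
        x=xs[abs(q[:,1]-y)<2.5]; 
        if len(x): print(y,x.min().round(1),x.max().round(1))
    # jar cap
    j=(abs(P[...,2]-.057)<.005)&(np.hypot(P[...,0]-.517,P[...,1]+.276)<.045)
    (cx,cy),rr=cv2.minEnclosingCircle((P[j][:,:2]*1000).astype(np.float32)); print('jar',cx,cy,rr,(P[j][:,:2].mean(0)*1000).round(1))
    # things in front
    for lo,hi in((.004,.04),(.044,.08),(.083,.117)):
        f=(P[...,2]>lo)&(P[...,2]<hi)&(P[...,0]<.53)&(P[...,0]>.36)&(P[...,1]>-.19)&(P[...,1]<.08)
        if f.sum(): 
            g=P[f]*1000; print(lo,f.sum(),g.min(0).round(0),g.max(0).round(0))
P=cloud(t)
for v in range(266,290): print(v,[tuple((P[v,u]*1000).round(0)) for u in (290,308,330)], t['color'][v,308])
E
```

```text
top org top [ 255  171  108   84 7799] ((616.4929809570312, -66.55821990966797), (220.28976440429688, 171.66543579101562), 85.89686584472656) [[523.0, -170.3000030517578], [694.2000122070312, -182.60000610351562], [710.0, 37.20000076293945], [538.7999877929688, 49.400001525878906]]
ymin fit [-6.91027238e-02 -1.34084143e+02] ymax [-7.40358644e-02  8.83489709e+01] [[538.0, -171.0, 49.0], [558.0, -173.0, 47.0], [578.0, -174.0, 46.0], [598.0, -176.0, 44.0], [618.0, -177.0, 44.0], [638.0, -178.0, 41.0], [658.0, -179.0, 41.0], [678.0, -181.0, 38.0]]
-150 526.0 694.6
-120 527.2 697.8
-90 528.7 699.7
-60 531.9 700.6
-30 533.3 704.3
0 536.9 705.6
20 537.6 706.9
jar 518.6614990234375 -280.4627380371094 29.706422805786133 [ 518.1 -279.9]
0.004 260 [ 360. -189.    4.] [512.  79.   8.]
0.044 193 [ 468. -169.   45.] [523.  46.  80.]
0.083 1899 [ 474. -171.   83.] [530.  45. 117.]
scene org top [ 269  164  100   65 5422] ((620.038818359375, -70.44039916992188), (220.13589477539062, 175.5691680908203), 85.8282241821289) [[524.5, -173.8000030517578], [699.5999755859375, -186.60000610351562], [715.599
[... 4587 characters left out ...]
float64(465.0), np.float64(-55.0), np.float64(-0.0)), (np.float64(463.0), np.float64(-106.0), np.float64(0.0))] [135 128 124]
287 [(np.float64(465.0), np.float64(-14.0), np.float64(-1.0)), (np.float64(463.0), np.float64(-55.0), np.float64(2.0)), (np.float64(460.0), np.float64(-106.0), np.float64(2.0))] [138 131 127]
288 [(np.float64(462.0), np.float64(-14.0), np.float64(2.0)), (np.float64(461.0), np.float64(-55.0), np.float64(-1.0)), (np.float64(458.0), np.float64(-105.0), np.float64(2.0))] [139 132 128]
289 [(np.float64(460.0), np.float64(-14.0), np.float64(1.0)), (np.float64(458.0), np.float64(-55.0), np.float64(3.0)), (np.float64(456.0), np.float64(-105.0), np.float64(2.0))] [138 132 127]
```

Organizer centre is about (618,-68.5) mm, averaged over the two views, with yaw -4.1°. The upper tier is out about 44 mm and the middle about 50 mm. The jar sits at organizer-frame (-82,-220). I'll push the tiers first, with shut fingers at knob height.

drive_tool(claw=[0,0,0,0,0,0,0,0], slide=[[0.15,0.55,0],[0.15,0.55,0],[0.15,0.55,0],[0.15,0.55,0],[0.15,0.55,0],[0.15,0.55,0],[0.15,0.55,0],[0.15,0.55,0]], yaw=[-0.168,-0.168,-0.168,-0.168,-0.168,-0.168,-0.168,-0.168])

```text
time: 0.77
tool_pos: [0.3727, -0.326, 0.404]
tcp_rot: [-3.136, 0.106, 0.001]
wrist_force: [-0.5, -0.4, 0.2]
width: 0.002
grip_force: 0.0
```

drive_tool(claw=[0,0,0,0,0,0,0,0], slide=[[0.14,0.54,0],[0.14,0.54,0],[0.14,0.54,0],[0.14,0.54,0],[0.14,0.54,0],[0.14,0.54,0],[0.14,0.54,0],[0.14,0.54,0]], yaw=[0,0,0,0,0,0,0,0])

```text
time: 1.43
tool_pos: [0.4428, -0.0574, 0.4045]
tcp_rot: [-3.138, 0.105, -0.001]
wrist_force: [0.2, -0.0, 0.5]
width: 0.001
grip_force: 0.0
```

drive_tool(claw=[0,0,0,0,0,0,0,0], slide=[[0,0,-0.348],[0,0,-0.348],[0,0,-0.348],[0,0,-0.348],[0,0,-0.348],[0,0,-0.348],[0,0,-0.348],[0,0,-0.348]], yaw=[0,0,0,0,0,0,0,0])

```text
time: 2.1
tool_pos: [0.4439, -0.0618, 0.2334]
tcp_rot: [3.139, -0.114, 0.007]
wrist_force: [0.3, 0.1, 0.5]
width: 0.003
grip_force: 0.0
```

```bash
python3 - <<'E'
from h import *
s=bot.read_state(); print(s['time'],s['tool_pos'],s['tcp_rot'],s['wrist_force'],bot.tip_reach)
t=grab('top');s=grab('scene')
im=np.zeros((600,640,3),np.uint8); im[:300]=cv2.resize(t['color'][180:300,220:476],(640,300),interpolation=2); im[300:]=cv2.resize(s['color'][100:220,220:476],(640,300),interpolation=2)
cv2.imwrite('pics/pre1.png',im[:,:,::-1])
E
```

```text
2.1 [ 0.44393903 -0.06183123  0.23337551] [ 3.13865735 -0.11366342  0.00736645] [0.3414212  0.120822   0.47827546] 0.1734
```

View pics/pre1.png

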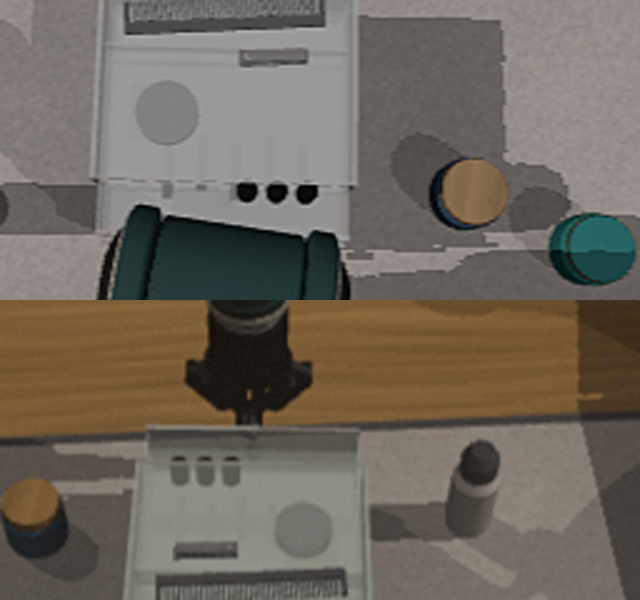

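The top crop shows the gripper just ahead of the tiers, and the scene crop shows the shut fingers centred on the knob line near (250,420). Now I push along the organizer's x axis, slowly, watching the force.

drive_tool(claw=[0,0,0,0,0,0,0,0], slide=[[0.01,0,0],[0.02,-0.002,0],[0.03,-0.002,0],[0.04,-0.003,0],[0.05,-0.004,0],[0.06,-0.004,0],[0.07,-0.005,0],[0.08,-0.006,0]], yaw=[0,0,0,0,0,0,0,0])

```text
time: 2.87
tool_pos: [0.4824, -0.064, 0.2304]
tcp_rot: [-3.139, 0.113, 0.002]
wrist_force: [-2.2, 0.9, 0.9]
width: -0.002
grip_force: 0.6
```

drive_tool(claw=[0,0,0,0,0,0,0,0], slide=[[0.005,0,0],[0.01,0,0],[0.015,-0.001,0],[0.02,-0.001,0],[0.024,-0.002,0],[0.028,-0.002,0],[0.028,-0.002,0],[0.028,-0.002,0]], yaw=[0,0,0,0,0,0,0,0])

```text
time: 3.53
tool_pos: [0.4964, -0.0651, 0.2308]
tcp_rot: [3.139, -0.113, 0.001]
wrist_force: [-1.0, 0.6, -1.4]
width: 0.003
grip_force: 0.4
```

drive_tool(claw=[0,0,0,0,0], slide=[[0.004,0,0],[0.008,0,0],[0.012,-0.001,0],[0.016,-0.001,0],[0.016,-0.001,0]], yaw=[0,0,0,0,0])

```text
time: 3.95
tool_pos: [0.5047, -0.0656, 0.2308]
tcp_rot: [3.139, -0.113, 0.001]
wrist_force: [-1.2, -0.7, -1.0]
width: 0.0
grip_force: 0.3
```

drive_tool(claw=[0,0,0,0], slide=[[0.003,0,0],[0.006,0,0],[0.006,0,0],[0.006,0,0]], yaw=[0,0,0,0])

```text
time: 4.28
tool_pos: [0.5058, -0.0653, 0.23]
tcp_rot: [-3.139, 0.113, 0.007]
wrist_force: [-6.9, 1.8, 2.5]
width: 0.004
grip_force: 0.0
```

Force is rising at the stop. I'll push slightly more to confirm.

drive_tool(claw=[0,0,0,0], slide=[[0.003,0,0],[0.006,0,0],[0.006,0,0],[0.006,0,0]], yaw=[0,0,0,0])

```text
time: 4.62
tool_pos: [0.5067, -0.065, 0.2287]
tcp_rot: [-3.138, 0.112, 0.017]
wrist_force: [-12.9, 0.7, 2.7]
width: 0.003
grip_force: 0.0
```

drive_tool(claw=[0,0,0,0,0,0,0,0], slide=[[-0.1,0.007,0],[-0.12,0.007,0],[-0.12,0.007,0.1],[-0.12,0.007,0.2],[-0.12,-0.1,0.34],[-0.12,-0.2,0.34],[-0.12,-0.3,0.34],[-0.12,-0.3,0.34]], yaw=[0,0,0,0,0.05,0.1,0.15,0.18])

```text
time: 5.28
tool_pos: [0.4511, -0.1896, 0.3954]
tcp_rot: [3.075, 0.626, 0.008]
wrist_force: [1.5, -0.2, 0.2]
width: 0.003
grip_force: 0.0
```

drive_tool(claw=[30,30,30,30,30,30,30,30], slide=[[0,-0.3,0],[0,-0.3,0],[0,-0.3,0],[0,-0.3,0],[0,-0.3,0],[0,-0.3,0],[0,-0.3,0],[0,-0.3,0]], yaw=[0.181,0.181,0.181,0.181,0.181,0.181,0.181,0.181])

```text
time: 5.95
tool_pos: [0.4506, -0.3378, 0.3923]
tcp_rot: [2.785, 1.452, 0.001]
wrist_force: [0.0, 0.3, -0.5]
width: 0.352
grip_force: 0.0
```

```bash
python3 - <<'E'
from h import *
st=bot.read_state(); print(st['time'],st['tool_pos'],st['tcp_rot'],st['width'])
t=grab('top');s=grab('scene'); P=cloud(t)
for n,c0,r0 in(('jar',(.519,-.280),.045),('teal',(.463,-.38),.045)):
  for c in(t,s):
    Q=cloud(c); j=(abs(Q[...,2]-.057)<.006)&(np.hypot(Q[...,0]-c0[0],Q[...,1]-c0[1])<r0)
    print(n,cv2.minEnclosingCircle((Q[j][:,:2]*1000).astype(np.float32)))
im=np.zeros((600,640,3),np.uint8); im[:300]=cv2.resize(t['color'][180:300,220:476],(640,300),interpolation=2); im[300:]=cv2.resize(s['color'][100:220,170:426],(640,300),interpolation=2)
cv2.imwrite('pics/tiers.png',im[:,:,::-1])
f=(P[...,2]>.004)&(P[...,2]<.118)&(P[...,0]<.55)&(P[...,0]>.40)&(P[...,1]>-.17)&(P[...,1]<.04)
g=P[f]*1000
for lo in range(4,118,10):
    k=g[(g[:,2]>=lo)&(g[:,2]<lo+10)]
    if len(k): print(lo,len(k),k.min(0).round(),k.max(0).round())
E
```

```text
5.95 [ 0.45057924 -0.3378209   0.39232167] [2.78548335e+00 1.45246964e+00 7.83662007e-04] 0.35178248864368294
jar ((518.6044921875, -280.6902160644531), 29.669878005981445)
jar ((522.9646606445312, -284.3258972167969), 30.604745864868164)
teal ((464.38531494140625, -385.7386474609375), 29.79024314880371)
teal ((469.4543151855469, -389.355224609375), 31.275047302246094)
4 145 [ 400. -169.    4.] [535.  38.  14.]
14 1 [ 527. -123.   14.] [ 527. -123.   14.]
34 2 [ 523. -168.   39.] [ 525. -123.   39.]
44 30 [ 523. -142.   45.] [537.  39.  54.]
54 44 [ 515. -164.   54.] [535.  12.  64.]
64 49 [ 515. -169.   64.] [537.  38.  73.]
74 139 [ 522. -166.   74.] [538.  39.  84.]
84 35 [ 523. -169.   84.] [539.  36.  94.]
94 52 [ 519. -155.   94.] [539.  38. 104.]
104 51 [ 519. -163.  104.] [537.  14. 111.]
114 23 [ 524. -165.  116.] [548.  12. 118.]
```

View pics/tiers.png

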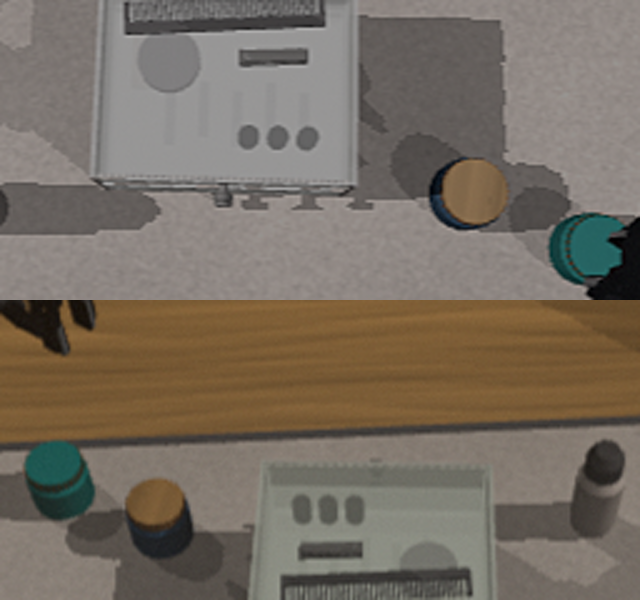

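Both tiers look shut: in the top crop only the knobs stand out of the front near (225,193). I'll recheck the middle one later. The jar at (475,192) has not moved. Next I go down between the jar and the teal jar, with the fingers 30 mm open as a two-tip cradle.

drive_tool(claw=[30,30,30,30], slide=[[0.088,0.016,0],[0.088,0.016,0],[0.088,0.016,-0.1],[0.088,0.016,-0.1]], yaw=[0.033,0.033,0.033,0.033])

```text
time: 6.38
tool_pos: [0.4941, -0.3284, 0.3383]
tcp_rot: [-2.7, -1.597, 0.003]
wrist_force: [-1.9, 1.4, -2.2]
width: 0.354
grip_force: 0.0
```

drive_tool(claw=[30,30,30,30,30,30,30,30], slide=[[0,0,-0.08],[0,0,-0.16],[0,0,-0.24],[0,0,-0.318],[0,0,-0.318],[0,0,-0.318],[0,0,-0.318],[0,0,-0.318]], yaw=[0,0,0,0,0,0,0,0])

```text
time: 7.05
tool_pos: [0.4961, -0.3314, 0.1869]
tcp_rot: [2.701, 1.595, 0.004]
wrist_force: [0.5, 0.9, 0.2]
width: 0.349
grip_force: 0.0
```

```bash
python3 - <<'E'
from h import *
st=bot.read_state(); print(st['time'],st['tool_pos'],st['tcp_rot'],st['width'],st['wrist_force'])
P=cloud(load('top'))
for v in range(250,268): print(v,[tuple(int(a) for a in (P[v,u]*1000).round(0)) for u in (307,309,311)])
t=grab('top');s=grab('scene')
im=np.zeros((600,640,3),np.uint8); im[:300]=cv2.resize(t['color'][180:300,260:516],(640,300),interpolation=2); im[300:]=cv2.resize(s['color'][100:220,130:386],(640,300),interpolation=2)
cv2.imwrite('pics/prejar.png',im[:,:,::-1])
E
```

```text
7.05 [ 0.49606732 -0.33142232  0.18685421] [2.70054544 1.5945153  0.00368873] 0.34883287381297035 [0.51174806 0.89558097 0.15269122]
250 [(536, -58, 120), (536, -62, 123), (536, -66, 120)]
251 [(534, -58, 123), (534, -62, 123), (534, -66, 122)]
252 [(532, -58, 123), (532, -62, 119), (532, -66, 124)]
253 [(532, -57, 103), (532, -61, 103), (531, -66, 102)]
254 [(530, -57, 105), (529, -61, 105), (531, -66, 81)]
255 [(527, -57, 104), (527, -61, 106), (529, -65, 78)]
256 [(525, -57, 106), (525, -61, 106), (529, -65, 55)]
257 [(523, -57, 106), (523, -61, 108), (523, -65, 105)]
258 [(521, -57, 111), (521, -61, 109), (521, -65, 104)]
259 [(519, -57, 110), (519, -61, 107), (519, -65, 107)]
260 [(519, -56, 71), (519, -61, 70), (519, -65, 66)]
261 [(518, -56, 67), (517, -61, 72), (517, -65, 63)]
262 [(516, -56, 64), (515, -60, 65), (515, -65, 66)]
263 [(518, -55, -2), (517, -60, 3), (517, -65, 4)]
264 [(515, -55, 0), (515, -60, 1), (515, -65, 2)]
265 [(513, -55, 2), (513, -60, -4), (512, -64, -1)]
266 [(511, -55, -1), (510, -60, 0), (510, -64, -2)]
267 [(508, -55, 1), (508, -60, 1), (508, -64, -2)]
```

View pics/prejar.png

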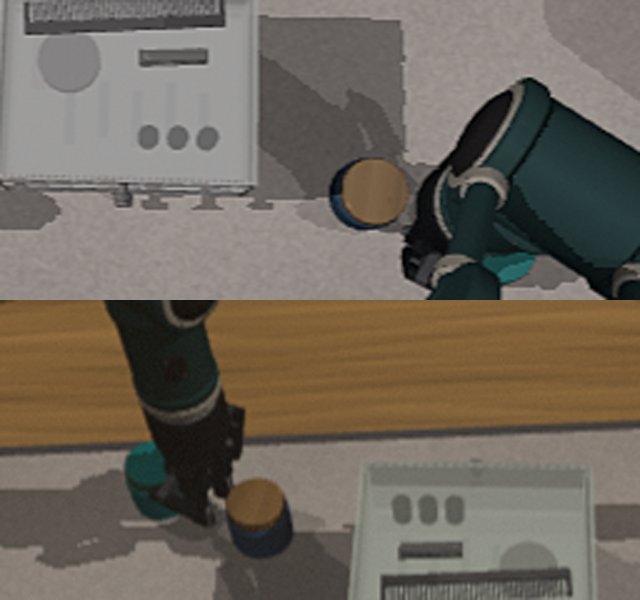

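The fingers stand between the jar and the teal jar without touching either one (scene crop, tips near (215,500)). Now I push diagonally.

drive_tool(claw=[30,30,30,30,30,30,30,30], slide=[[0.006,0.01,0],[0.012,0.02,0],[0.022,0.03,0],[0.032,0.04,0],[0.042,0.05,0],[0.052,0.06,0],[0.062,0.07,0],[0.072,0.08,0]], yaw=[0,0,0,0,0,0,0,0])

```text
time: 7.82
tool_pos: [0.531, -0.2899, 0.1832]
tcp_rot: [2.705, 1.598, -0.0]
wrist_force: [-1.7, -1.8, 2.6]
width: 0.355
grip_force: 1.2
```

```bash
cat > jar.py <<'E'
from h import *
st=bot.read_state(); print(st['time'],st['tool_pos'].round(4),st['wrist_force'].round(1))
c=cv2.Rodrigues
R=np.array([[.9975,.0713],[-.0713,.9975]]).T
for n,ce in(('top',(616.5,-66.6)),('scene',(620,-70.4))):
    k=grab(n); P=cloud(k); hsv=cv2.cvtColor(k['color'],cv2.COLOR_RGB2HSV)
    m=(P[...,2]>.052)&(P[...,2]<.063)&(P[...,0]>.49)&(P[...,0]<.75)&(P[...,1]<-.18)&(P[...,1]>-.33)&(hsv[...,1]>80)&(hsv[...,0]<25)
    nl,lab,s,_=cv2.connectedComponentsWithStats(m.astype(np.uint8)); 
    i=1+np.argmax(s[1:,4]); q=(P[lab==i][:,:2]*1000).astype(np.float32)
    (x,y),r=cv2.minEnclosingCircle(q); print(n,'jar',round(x,1),round(y,1),round(r,1),'z',P[lab==i][:,2].mean().round(4),'local',(R.T@np.array([x-ce[0],y-ce[1]])).round(1) if 0 else np.round([(x-ce[0])*.9975-(y-ce[1])*.0713,(x-ce[0])*.0713+(y-ce[1])*.9975],1))
E
python3 jar.py
```

```text
7.8167 [ 0.531  -0.2899  0.1832] [-1.7 -1.8  2.6]
top jar 548.8 -252.9 29.4 z 0.0578 local [ -54.3 -190.7]
scene jar 553.3 -255.2 31.8 z 0.0569 local [ -53.4 -189.1]
```

drive_tool(claw=[30,30,30,30,30,30,30,30], slide=[[0.012,0.012,0],[0.024,0.024,0],[0.036,0.036,0],[0.047,0.047,0],[0.048,0.058,0],[0.049,0.069,0],[0.05,0.08,0],[0.05,0.08,0]], yaw=[0,0,0,0,0,0,0,0])

```text
time: 8.58
tool_pos: [0.5553, -0.2492, 0.1831]
tcp_rot: [-2.704, -1.598, 0.0]
wrist_force: [-1.2, 0.2, -0.6]
width: 0.347
grip_force: 0.0
```

```bash
python3 jar.py
```

```text
8.5833 [ 0.5553 -0.2492  0.1831] [-1.2  0.2 -0.6]
top jar 573.8 -209.4 28.7 z 0.0579 local [ -32.4 -145.5]
scene jar 579.3 -216.0 32.2 z 0.0571 local [ -30.2 -148.2]
```

drive_tool(claw=[30,30,30,30], slide=[[0,0.004,0],[0,0.007,0],[0.001,0.01,0],[0.001,0.01,0]], yaw=[0,0,0,0])

```text
time: 9.02
tool_pos: [0.5558, -0.2454, 0.1833]
tcp_rot: [2.705, 1.597, 0.0]
wrist_force: [0.2, -0.6, 0.2]
width: 0.351
grip_force: 0.3
```

```bash
python3 jar.py
```

```text
9.0167 [ 0.5558 -0.2454  0.1833] [ 0.2 -0.6  0.2]
top jar 574.3 -206.1 28.7 z 0.0579 local [ -32.2 -142.2]
scene jar 580.2 -212.6 31.2 z 0.0569 local [ -29.6 -144.7]
```

drive_tool(claw=[30,30,30,30], slide=[[0,0.003,0],[0,0.006,0],[0,0.006,0],[0,0.006,0]], yaw=[0,0,0,0])

```text
time: 9.45
tool_pos: [0.5559, -0.2426, 0.1833]
tcp_rot: [2.705, 1.597, 0.0]
wrist_force: [0.1, -1.8, 0.1]
width: 0.352
grip_force: 1.1
```

drive_tool(claw=[30,30,30,30], slide=[[0,0.003,0],[0,0.006,0],[0,0.006,0],[0,0.006,0]], yaw=[0,0,0,0])

```text
time: 9.78
tool_pos: [0.5562, -0.2416, 0.1838]
tcp_rot: [2.701, 1.595, -0.001]
wrist_force: [0.2, -12.2, -2.3]
width: 0.349
grip_force: 5.5
```

```bash
python3 jar.py
```

```text
9.7833 [ 0.5562 -0.2416  0.1838] [  0.2 -12.2  -2.3]
top jar 574.7 -203.9 28.7 z 0.0582 local [ -31.9 -140. ]
scene jar 579.3 -209.7 29.6 z 0.0572 local [ -30.6 -141.9]
```

The jar is firmly against the wall (12 N). I'll retreat straight back and lift, then check the middle tier more closely.

drive_tool(claw=[30,30,30,30,30,30,30,30], slide=[[-0.016,-0.03,0],[-0.048,-0.088,0],[-0.048,-0.088,0],[-0.048,-0.088,0.1],[-0.048,-0.088,0.2],[-0.048,-0.088,0.3],[-0.048,-0.088,0.4],[-0.048,-0.088,0.43]], yaw=[0,0,0,0,0,0,0,0])

```text
time: 10.55
tool_pos: [0.5315, -0.2826, 0.3933]
tcp_rot: [-2.704, -1.596, -0.0]
wrist_force: [0.8, -0.9, -0.5]
width: 0.349
grip_force: 0.0
```

```bash
python3 jar.py; python3 - <<'E'
from h import *
t=load('top'); g=cv2.cvtColor(t['color'],cv2.COLOR_RGB2GRAY)
print(g[248:268,303:316])
for z,vs in((92.5,(258.5,259,259.5,260,260.5)),(53.5,(261.5,262,262.5,263,263.5))):
    for v in vs: print(z,v,(ray(t,309,v,z/1000)*1000).round(1))
for u in (265,290,330,350):
    print(u,[tuple(int(a) for a in (cloud(t)[v,u]*1000).round()) for v in range(252,262)])
im=cv2.resize(t['color'][235:275,255:375],(800,267),interpolation=0)
cv2.imwrite('pics/front.png',im[:,:,::-1])
E
```

```text
10.55 [ 0.5315 -0.2826  0.3933] [ 0.8 -0.9 -0.5]
top jar 573.9 -205.6 29.2 z 0.0579 local [ -32.6 -141.7]
scene jar 579.2 -208.8 30.2 z 0.057 local [ -30.8 -140.9]
[[158 158 158 158 158 159 158 159 158 159 159 158 158]
 [160 160 159 159 158 160 159 159 159 159 159 158 159]
 [153 156 152 156 155 152 156 155 151 156 154 155 159]
 [148 145 132 148 146 133 148 146 147 157 144 146 156]
 [135 136 130 149 163 165 168 163 162 164 161 162 162]
 [106 108 107 110  80  62  63  57  82  94  91  91 108]
 [145 136 137 150 135 120 111  84 132 150 137 136 135]
 [ 95  97  98  90 101 121 109  75 107 130 123 116 108]
 [100 105  97  95 105 113 101  77  81  95  94  89  86]
 [141 111  79  89 101 101  94  79  64  81 106 111 107]
 [132 137 114 100 117 116 108  92  70  60 132 167 160]
 [139 129 105  90 101 101  93  79  66  57 127 156 150]
 [148 153 126  86  86  92  76  57  50  75 131 152 151]
 [148 151 125 102 116 118 108  88  64  75 130 154 154]
 [145 145 140 106  66  70  78  75  70  98 140 154 153]
 [144 143 152 160 161 161 162 159 158 154 151 149 151]
 [149 147 147 147 147 148 150 151 150 152 152 152 152]
 
[... 413 characters left out ...]
63 [513.9 -60.3  53.5]
53.5 263.5 [512.8 -60.2  53.5]
265 [(539, 32, 92), (538, 33, 79), (536, 34, 76), (536, 37, 46), (538, 41, 1), (536, 42, -4), (533, 42, 1), (531, 42, -1), (529, 42, 3), (527, 42, -1)]
290 [(534, -23, 120), (535, -21, 85), (533, -21, 80), (532, -20, 63), (535, -17, 9), (533, -17, 2), (531, -17, 2), (528, -16, 2), (526, -16, -1), (524, -16, 0)]
330 [(530, -105, 120), (528, -105, 120), (529, -106, 86), (527, -106, 81), (526, -107, 64), (528, -109, 11), (527, -109, -2), (524, -109, 3), (522, -109, 1), (520, -109, -2)]Traceback (most recent call last):
  File "<stdin>", line 7, in <module>
  File "<stdin>", line 7, in <genexpr>
ValueError: cannot convert float NaN to integer
```

drive_tool(claw=[0,0,0,0,0,0,0,0], slide=[[-0.24,0.2,0],[-0.24,0.44,0],[-0.24,0.44,0],[-0.24,0.44,0],[-0.24,0.44,0],[-0.24,0.44,0],[-0.24,0.44,0],[-0.24,0.44,0]], yaw=[-0.3,-0.361,-0.361,-0.361,-0.361,-0.361,-0.361,-0.361])

```text
time: 11.32
tool_pos: [0.41, -0.0605, 0.3908]
tcp_rot: [-3.137, -0.125, 0.002]
wrist_force: [0.6, -0.6, -0.1]
width: -0.002
grip_force: 0.0
```

drive_tool(claw=[0,0,0], slide=[[0,0,0],[0,0,0],[0,0,0]], yaw=[-0.043,-0.043,-0.043])

```text
time: 11.57
tool_pos: [0.4116, -0.0629, 0.3912]
tcp_rot: [-3.14, 0.077, 0.001]
wrist_force: [0.3, 0.6, -0.3]
width: 0.002
grip_force: 0.0
```

```bash
python3 - <<'E'
from h import *
st=bot.read_state(); print(st['time'],st['tool_pos'],st['tcp_rot'])
w=grab('wrist'); save(w,'wrist1'); print(w['eye'],cv2.Rodrigues(w['rotation'])[0].round(2).tolist(),w['mtx'][0,0])
E
```

```text
11.5667 [ 0.41162708 -0.06293559  0.39116483] [-3.14005017e+00  7.74227997e-02  9.74936756e-04]
[ 0.48472695 -0.06595717  0.36095259] [[-0.05, 0.96, 0.29], [-1.0, -0.05, -0.01], [-0.0, -0.29, 0.96]] 340.4068609320697
```

View pics/wrist1.png

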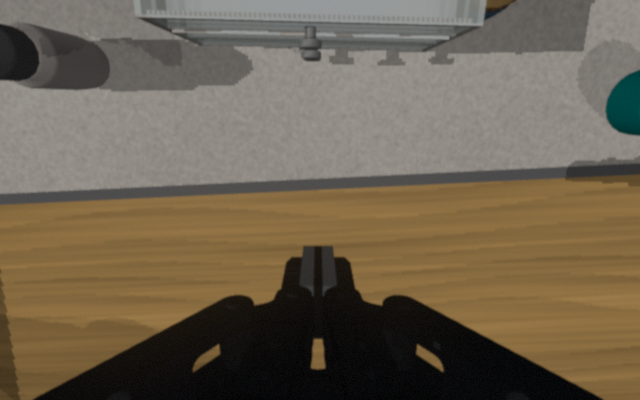

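The wrist view shows the organizer front along row 40 and the stacked knobs at (311,30-60). I'll measure the tier faces here.

```bash
python3 - <<'E'
from h import *
w=load('wrist'); P=cloud(w)*1000
# organizer-frame x offset relative to case-front line, slope: subtract yaw
def lx(p): return p[...,0]*.9975-p[...,1]*.0713
X=lx(P); Z=P[...,2]
for u in (305,311,316): print(u,[(v,round(float(X[v,u]),1),int(Z[v,u])) for v in range(18,66) if np.isfinite(Z[v,u])])
roi=np.zeros(X.shape,bool); roi[:60,215:285]=1; roi[:60,340:420]=1
for n,lo,hi in(('case top',119.5,124),('upper',84,116),('middle',46,77),('lower',8,38)):
    m=roi&(Z>lo)&(Z<hi); x=X[m]
    if m.sum(): print(n,m.sum(),np.percentile(x,[2,10,50]).round(1),'z',np.median(Z[m]))
c=cv2.resize(w['color'][10:66,220:420],(800,224),interpolation=2); cv2.imwrite('pics/w1c.png',c[:,:,::-1])
E
```

```text
305 [(18, 536.9, 121), (19, 536.0, 122), (20, 535.6, 122), (21, 535.0, 122), (22, 534.7, 120), (23, 535.6, 112), (24, 535.5, 110), (25, 535.5, 106), (26, 535.6, 103), (27, 535.0, 102), (28, 534.2, 104), (29, 533.5, 104), (30, 532.8, 105), (31, 532.4, 103), (32, 531.7, 103), (33, 531.3, 102), (34, 530.6, 103), (35, 530.0, 103), (36, 529.3, 103), (37, 528.8, 102), (38, 528.0, 103), (39, 526.9, 106), (40, 526.0, 108), (41, 525.3, 109), (42, 524.9, 107), (43, 524.3, 107), (44, 523.5, 108), (45, 522.9, 108), (46, 522.3, 108), (47, 521.6, 108), (48, 521.6, 104), (49, 521.5, 99), (50, 525.0, 66), (51, 524.0, 68), (52, 523.2, 69), (53, 522.6, 68), (54, 521.9, 67), (55, 521.2, 67), (56, 520.4, 68), (57, 519.8, 67), (58, 519.0, 67), (59, 519.0, 60), (60, 521.6, 26), (61, 523.2, 1), (62, 522.3, 1), (63, 521.4, 0), (64, 520.6, 0), (65, 519.6, 1)]
311 [(18, 536.8, 121), (19, 536.3, 121), (20, 535.6, 122), (21, 535.2, 121), (22, 534.7, 120), (23, 535.6, 113), (24, 535.4, 111), (25, 535.5, 107), (26, 535.1, 106), (27, 534.6, 105), (28, 534.0, 105), (29, 533.5, 104), (30, 532.7, 105), (31, 532.4, 10
[... 923 characters left out ...]
3.0, 77), (38, 533.0, 72), (39, 527.1, 106), (40, 526.5, 106), (41, 525.7, 107), (42, 524.9, 108), (43, 524.6, 106), (44, 523.8, 107), (45, 523.2, 107), (46, 522.7, 106), (47, 522.0, 107), (48, 521.5, 106), (49, 521.4, 102), (50, 530.7, 22), (51, 524.3, 68), (52, 523.7, 67), (53, 522.6, 69), (54, 522.0, 69), (55, 521.4, 67), (56, 520.6, 68), (57, 519.8, 69), (58, 519.2, 67), (59, 519.1, 61), (60, 521.5, 29), (61, 521.4, 22), (62, 522.4, 2), (63, 521.5, 2), (64, 520.8, 0), (65, 519.9, 0)]
case top 3440 [534.7 535.7 540.9] z 121.7189525034987
upper 1281 [535.1 535.3 535.5] z 100.03379297967253
middle 956 [532.8 532.9 533. ] z 62.44869823749217
lower 480 [535.1 535.2 535.4] z 18.073013398060752
```

View pics/w1c.png

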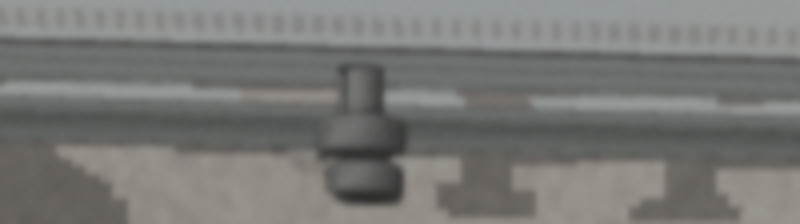

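All three faces are measured in the same view. The upper (535.4) and lower (535.3) tiers are flush. The middle one (533.0) is 2.4 mm from home, inside the 5 mm tolerance. The jar is at organizer-frame (-32,-141.5), against the side wall, and the arm is clear, so I'm handing in.

```bash
python3 -c "
from workcell import bot
print(bot.finish_job())"
```

```text
the job is handed in; nothing more can be done
None
```

I handed the job in at about 11.6 s of robot time, with no verdict returned: the upper and lower tiers measure flush and the middle is about 2.4 mm short of home (limit 5 mm), the ceramic jar stands upright against the organizer's right side wall with nothing past its front, and the bottle, hairbrush, comb and nail clipper were left alone.

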